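Open a specimen carrier's double-locked door and hold it wide

ROBOT

A 7-joint arm with a two-finger parallel gripper is mounted at the origin on the work surface. World frame = base frame: x ahead of the robot, y to its left, z up, the work surface at z = 0. Lengths are in m, angles in rad, forces in N, time in s.
With the tool pointing down it reaches from about 0.425 to 0.8 m from the base axis. Payload 8.3 kg.
Tool frame: the origin (TCP) lies at the very end of the fingers, on their centre line; the grasp point (between the pads) lies bot.grip_point_offset behind it (bot.grip_point_offset is the distance from the TCP to the grasp point, in m); z points along the fingers, y is the direction in which the jaws open and shut (so a half turn about z gives the same grasp; the last joint's range is limited). The gripper opens to 85 mm and grips with 20 to 120 N. Pads are 22 mm wide; open, the fingers measure 114 mm over their backs; the gripper's body (76 mm by 85 mm) begins 54 mm behind the grasp point. The pads swing forward as they close: fully open they stand 13 mm farther back than shut.
Start: joints at [1.241, 0.383, 0.016, 1.37, -0.006, 1.388, -0.046], TCP at [0.165, -0.603, 0.208] pointing down, gripper open.
Joint ranges: [-2.95, 2.95], [-0.25, 2.06], [-1.52, 1.56], [0.18, 2.33], [-1.44, 4.58], [0.02, 2.06], [-3.01, 3.01]. Speed limits (rad/s): [2.39, 2.39, 3.01, 3.01, 3.14, 3.14, 3.14].

INTERFACE

Orientations are given as [roll, pitch, yaw] about the fixed x, y, z axes, in that order (R = Rz(yaw) Ry(pitch) Rx(roll)).
In Python, from workcell import bot gives the robot as it stands.
- The arm moves only by the tool send_rows, never from a script. Its arguments are lists of equal length, an entry for each row: "delta_pos": the shift along the tool's x, y, z in m, a list of three; "spin": the turn about the tool's z in degrees; "gripper": the opening, from -1 (shut) to 1 (fully open), so that 0 is half open. A call has exactly 8 rows; each row is the pose to reach, as a shift and turn from the pose commanded when the call began, along the tool's axes at that moment; what a row does not reach only later rows make up. A row lasts 1/12 s, in which the tool goes at most 41.7 mm and 7.16 degrees, less where a joint would pass 70% of its speed; a pose out of reach is approached as far as the arm can. A call with a gripper value outside its range is refused whole. The fingers move at their own pace and stop on an object; "grip_force" is the grip in N (left out, the last holds). Time passes only in rows, so rows that repeat a pose let the fingers close, or fill a call up. It gives the time, the measured TCP pose, the force and the opening at its end, in the units of the state.
- bot.sense(): the state, without advancing time (a new reading comes with each control period).
- bot.get_image(name): name is "scene" or "top"; returns a dict with "img" (400x640x3 uint8, red, green, blue), "fx", "fy", "cx", "cy" (pixels), "R" (3x3) and "t" (3): a world point X has camera coordinates R X + t. Camera axes: x right, y down, z forward; pixel columns grow to the right and rows downward; lengths in m; the calibration is good to about 2 mm. A picture is of the moment at which its call begins. There is no depth.
- bot.hand_in(): hands the job in, once; it reports no verdict.
The state is a dict: "time": time; "q": joint angles; "qd": joint speeds; "tau": joint torques, N m; "ee_pos": TCP position; "tcp_rot": TCP orientation; "wrist_force": force on the tool from outside, world axes, zero at the start; "wrist_torque": the same for the moment, N m; "gripper_width": finger opening in m.
Only numpy, scipy, OpenCV 4.12 (cv2) and the standard library are available. Lean on these libraries where they do the work, as an engineer would, in place of code of your own. Each camera call takes 0.05 s, during which the arm holds its last target. There are 200 camera calls.

TASK

A colleague across the bench is about to lift the tube rack out of the white specimen carrier, and its door pulls itself shut: open it and hold it for them. First squeeze the safety catch on the roof, tab to thumb rest, until its bolt is drawn right back and stays there; then squeeze the handle on top of the door together, swing the door past its check and hold it wide open, about square to the carrier's front, finishing with the handle still squeezed in the gripper. Squeeze gently, as the black plastic tabs crack under a hard grip, and leave the glassware, the bottle and the pipette controller standing where they are.

Things in the scene. Friction and masses are not known exactly. Their poses are not given: they have to be found in the camera images.
- carrier: White specimen carrier, 200 deep (x) x 280 wide (y) x 190 mm high, fixed to the bench; origin at the centre of its underside. Clear door on its -x face, hinged upright at the +y side; its free end swings out to -x. Two catches, pairs of black tabs, stand on top along the -x edge: the safety catch near the middle, the door handle at the -y side. All else on the roof is under 23 mm tall.
- safety_catch (a point): Where to squeeze the safety catch, along carrier y; 232 mm above the bench, axes as the carrier's. Midway between its outer faces when squeezed. Tabs 24 mm wide (x), 10 mm thick, tops at z 250 mm: fixed thumb rest (outer face 14 mm to +y), sliding tab (outer face 29 mm to -y shut, 14 mm squeezed). Bolt rod (top z 203) runs from it to -y, to a hoop (top z 212) 83 mm off.
- safety_bolt (a joint): Travel of the safety bolt in m: 0 thrown, locking the door; 0.015 fully drawn back, when the catch is fully squeezed. It frees the door from about 0.010. It slides stiffly (about 4 N) and stays where it is left.
- bolt_tab: Black plastic sliding tab of the safety catch, 24 x 10 x 46 mm (carrier x, y, z), origin at the centre of its underside. It cracks if the fingers press it with more than 30 N.
- handle (a point): Where to squeeze the door handle, along this point's x; 230 mm above the bench. Axes turn with the door: -x out of its front, -y to its free end (as the carrier's when shut). Midway between the handle's outer faces when squeezed. Plates 24 mm wide (y), z 201 to 247 mm: fixed post (outer face 15 mm to -x), sprung trigger (outer face 27 mm to +x let go, 15 mm squeezed).
- squeeze_trigger (a joint): Squeeze of the door handle in m: 0 let go, 0.012 fully squeezed, against a spring of 4.5 N at the start, 8 N at the end. It draws the latch nose out of its strike on the carrier: the door is free from about 0.007. It springs back when let go, so keep it squeezed while the door moves.
- trigger_pad: Black plastic trigger plate of the door handle, 10 x 24 x 44 mm (door x, y, z), origin at the centre of its underside. It cracks if the fingers press it with more than 30 N.
- handle_post: Black fixed plate of the door handle, 12 x 24 x 46 mm (door x, y, z), origin at the centre of its underside.
- door_hinge (a point): Point on the door's upright hinge axis, 232 mm above the bench. Axes turn with the door as the handle's. The handle point lies 228 mm from it along -y and 11 mm along -x.
- door (a joint): Opening in rad, clockwise seen from above: 0 shut, 1.57 square to the front, stop at 1.75. A spring pulls it shut, 0.6 N at the handle when shut, 2.3 N when wide. A sprung roller check between 0.67 and 1.15 rad resists with up to 4 N more at the handle until 0.9 rad, then pushes the door on. A door let go beyond it swings back and rests on it at about 0.95 to 1.15 rad.
- filter_flask: Bystander: conical glass flask with a filter column in its neck, 68 mm across, 224 mm high, upright; origin at the centre of its foot.
- beaker: Bystander: glass beaker, 72 mm across, 95 mm high, upright; origin at the centre of its foot.
- wide_bottle: Bystander: milky plastic wide-mouth bottle, 90 mm across, 163 mm high, upright; origin at the centre of its foot.
- pipette_aid: Bystander: green pistol-shaped pipette controller, 155 x 130 mm, 33 mm high, lying on the bench; origin on the bench near the middle of its barrel.

How it is judged:
By the outcome, as a careful person would: the job done as asked, in the order asked, and still so for the second after the job is handed in, while the arm keeps its last pose, push and grip.
It also fails if it takes over 51 s, if anything falls off the work surface, if the arm or the gripper's body presses on something with over 40 N, if the wrist force passes 120 N, or if a joint passes its speed limit or range.

## Working session

There is one attempt and no reset: what is moved stays moved. The work goes in short steps, Python scripts to look and compute and a tool call to move; the robot and the scene stay as the last step left them, time stands still between calls to the robot, and variables do not carry over. Pictures are saved under pics/ and viewed, about 8 in all and at most 12, crops included, and the job is handed in when it is done.

Besides the shell and the picture viewer there is one more tool, called after ">>>" as name(argument=value, ...), one argument or row to a line, values as JSON. send_rows: Moves the arm, as the interface text tells. Its arguments: {"type":"object","properties":{"delta_pos":{"type":"array"},"spin":{"type":"array"},"gripper":{"type":"array"},"grip_force":{"type":"number"}},"required":["delta_pos","spin","gripper"]}

```bash
ls; mkdir -p pics; python3 - <<'E'
from workcell import bot
import cv2, numpy as np
print(bot.sense(), bot.grip_point_offset)
for n in("scene","top"):
    d=bot.get_image(n); cv2.imwrite(f"pics/{n}0.png",d["img"][:,:,::-1]); np.savez(f"{n}0.npz",**d)
    print(n,d["fx"],d["fy"],d["cx"],d["cy"],d["R"],d["t"], -np.array(d["R"]).T@d["t"])
E
```

```text
pics
{'time': 0.0, 'q': array([ 1.24109225,  0.38425901,  0.01639269,  1.37115343, -0.00629321,
        1.38817606, -0.04651159]), 'qd': array([ 4.20484938e-04, -9.46876668e-04, -3.04918821e-05, -3.47334371e-04,
       -8.89752727e-04,  3.61934814e-04,  1.82200623e-04]), 'tau': array([-6.52568269e-04, -6.27596712e+01,  8.43865648e-01, -3.71828091e+01,
        1.64072192e-02,  1.42481449e-02, -2.70467774e-05]), 'ee_pos': array([ 0.16466015, -0.6023614 ,  0.20726638]), 'tcp_rot': array([-3.13964720e+00,  4.91088751e-05,  2.66840163e-01]), 'wrist_force': array([-0.41777003,  0.13638266,  0.32649497]), 'wrist_torque': array([-0.0539914 ,  0.0377536 ,  0.02742136]), 'gripper_width': 0.0853502673762221} 0.0187
scene 486.78980154622417 486.78980154622417 316.75282668163015 201.2943768856789 [[-0.05946719  0.99813269 -0.01395639]
 [ 0.7494557   0.03540747 -0.661107  ]
 [-0.65937834 -0.04977388 -0.75016182]] [-0.02650534 -0.34340375  1.49655825] [1.24258781 0.11310441 0.89526432]
top 405.7074135318565 405.7074135318565 323.97523550459886 200.19616381938212 [[ 0.02111014 -0.99964094  0.01650284]
 [-0.99779813 -0.02210356 -0.06253265]
 [ 0.06287497 -0.01514643 -0.99790647]] [0.06796863 0.61775149 1.09242878] [0.54627003 0.09814512 1.12764971]
```

```bash
sleep 1; ls pics
```

```text
scene0.png
top0.png
```

View pics/scene0.png

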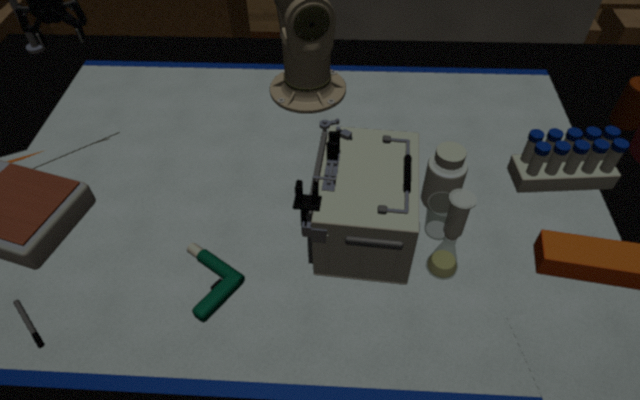

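View pics/top0.png

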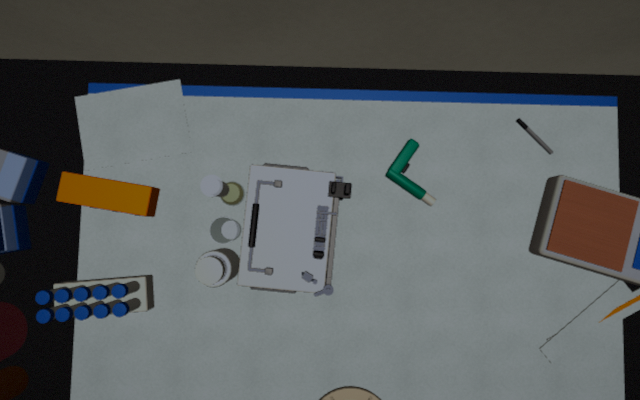

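The scene view shows the carrier at about (365,200), with the door on its left side: handle at (307,197), catch at (333,150). In the top view the front faces right (world -y), with the handle at (340,189), the catch near (319,245) and the hinge near (325,290). I'll zoom in for detail.

```bash
python3 - <<'E'
import cv2, numpy as np
a=cv2.imread("pics/top0.png")[155:305,230:370]; b=cv2.imread("pics/scene0.png")[110:285,285:430]
f=lambda i,s:cv2.resize(np.clip(i*1.6,0,255).astype('u1'),None,fx=s,fy=s,interpolation=cv2.INTER_CUBIC)
A=f(a,3.4*600/510);B=f(b,600/175*1);A=cv2.resize(A,(392,420));B=cv2.resize(B,(400,483))
o=np.zeros((483,800,3),'u1');o[:420,:392]=A;o[:,400:]=B;cv2.imwrite("pics/crop1.png",o)
E
```

```text
(no output)
```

View pics/crop1.png

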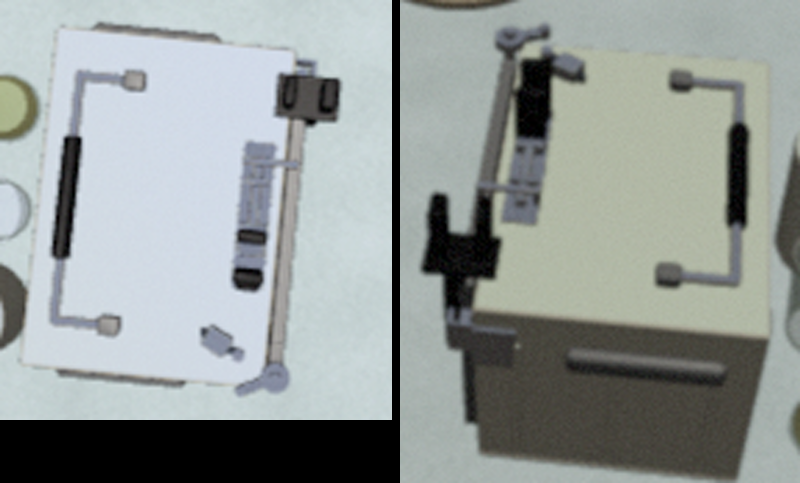

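The crop shows the sliding tab at top px ≈(320,240), the thumb rest at ≈(319,254), the handle trigger at ≈(334,189) and the post at ≈(347,189). The roof outline is clean. Next I'll measure by rays.

```bash
cat > h.py <<'E'
import numpy as np, cv2
def load(n): return dict(np.load(n+".npz"))
def ray(d,u,v,z):
    c=-d["R"].T@d["t"]; r=d["R"].T@np.array([(u-d["cx"])/d["fx"],(v-d["cy"])/d["fy"],1]); return c+r*(z-c[2])/r[2]
def proj(d,X):
    p=d["R"]@np.array(X)+d["t"]; return np.array([d["fx"]*p[0]/p[2]+d["cx"],d["fy"]*p[1]/p[2]+d["cy"]])
E
python3 - <<'E'
from h import *
T=load("top0");S=load("scene0")
im=T["img"].astype(int); g=im.mean(2)
m=((g>118)).astype('u1')
sub=np.zeros_like(m); sub[158:298,236:335]=1
print("bench g",g[330,300],"roof g",g[230,280])
hsv=cv2.cvtColor(T["img"],cv2.COLOR_RGB2HSV); print(hsv[230,280],hsv[330,300],hsv[200,300])
# candidate: corners from crop
for n,(u,v) in dict(bR=(60,28),fR=(296,50),bL=(25,362),fL=(265,384)).items():
    print(n,ray(T,230+u/2.8,155+v/2.8,.19).round(4))
for n,(u,v,z) in dict(hinge=(276,378,.232),post=(329,96,.247),trig=(291,93,.245),slide=(251,237,.25),rest=(248,280,.25)).items():
    print(n,ray(T,230+u/2.8,155+v/2.8,z).round(4))
np.set_printoptions(linewidth=250)
print("catch patch rows234-262 cols 311-328");print(g[234:262,311:328].astype(int))
print("handle rows178-202 cols 326-354");print(g[178:202,326:354].astype(int))
E
```

```text
bench g 130.66666666666666 roof g 137.0
[105  21 143] [ 93  17 134] [108  23 145]
bR [0.6835 0.2541 0.19  ]
fR [0.6697 0.0579 0.19  ]
bL [0.4091 0.2736 0.19  ]
fL [0.395  0.0779 0.19  ]
hinge [0.4066 0.0704 0.232 ]
post [0.6267 0.034  0.247 ]
trig [0.6286 0.0636 0.245 ]
slide [0.5162 0.0924 0.25  ]
rest [0.4833 0.0939 0.25  ]
catch patch rows234-262 cols 311-328
[[137 138 137 121  91  76  77  83  89  90  86  84  86  86  93 123 137]
 [137 137 137 123 101  91  91  94  90  87  84  82  81  75  95 126 137]
 [137 136 137 119  91  79  75  75  75  77  79  79  84  82 107 131 136]
 [137 138 133 103  45  16  20  21  20  31  38  48  57  62 100 129 137]
 [138 136 125  83  33  35  32  28  27  24  23  19  18  33  84 124 136]
 [138 138 131  90  28  38  38  43  43  39  39  36  34  27  80 123 137]
 [137 137 127  87  24  22  26  28  31  36  37  37  37  29  89 129 138]
 [137 137 121  84  54  43  38  37  35  31  31  29  32  36 108 137 137]
 [137 138 124  99  87  81  73  73  67  61  59  55  57  68 115 138 136]
 [138 137 122  97  88  88  88  88  87  87  88  89  91  96 123 136 135]
 [137 137 122 101  93  88
[... 3346 characters left out ...]
 127 128]
 [138 120  92  77  68  70  63  49  45  47  48  44  43  44  46  46  50  51  51  51  52  51  49  48  80 117 127 129]
 [137 137 137 128 118 117 103  62  48  66  62  54  36  23  24  31  37  49  51  48  50  46  41  41  86 121 129 128]
 [137 138 137 138 137 137 127  86  82 105 106  98  69  26   0   0  24  73  87  81  83  79  78  79 109 129 129 128]
 [138 137 136 138 137 138 123  81  83 108 105 105  83  47  37  36  75 114 129 127 129 129 128 129 129 130 129 130]
 [137 137 138 137 138 137 120  74  87 109 105 106  93  86  93  93 114 130 129 130 129 128 129 130 130 130 130 131]
 [137 138 138 138 137 136 113  69  89 108 104 106  96 112 128 129 129 129 129 131 131 130 129 130 129 130 132 130]]
```

>>> send_rows(
  delta_pos=[
    [0.015, -0.008, -0.03],
    [0.045, -0.025, -0.05],
    [0.08, -0.044, -0.07],
    [0.115, -0.063, -0.085],
    [0.15, -0.083, -0.095],
    [0.185, -0.102, -0.1],
    [0.22, -0.121, -0.1],
    [0.25, -0.138, -0.1],
  ],
  spin=[-5, -11, -18, -25, -32, -39, -45, -50],
  gripper=[1, 1, 1, 1, 1, 1, 1, 1],
  grip_force=20,
)

```text
time: 0.77
ee_pos: [0.3718, -0.4012, 0.3088]
tcp_rot: [3.141, -0.0, 1.147]
wrist_force: [1.7, -0.7, -0.3]
gripper_width: 0.0855
```

>>> send_rows(
  delta_pos=[
    [0.035, 0, 0],
    [0.075, -0.002, 0],
    [0.115, -0.003, 0],
    [0.155, -0.004, 0],
    [0.195, -0.005, 0],
    [0.235, -0.006, 0],
    [0.275, -0.008, 0],
    [0.315, -0.009, 0],
  ],
  spin=[-3, -6, -9, -12, -15, -18, -20, -20.6],
  gripper=[1, 1, 1, 1, 1, 1, 1, 1],
)

```text
time: 1.43
ee_pos: [0.4931, -0.112, 0.3082]
tcp_rot: [-3.141, 0.0, 1.501]
wrist_force: [0.8, -0.6, -0.4]
gripper_width: 0.0854
```

>>> send_rows(
  delta_pos=[
    [0.03, -0.002, 0],
    [0.065, -0.005, 0],
    [0.105, -0.008, 0],
    [0.145, -0.01, 0],
    [0.18, -0.013, 0],
    [0.2, -0.014, 0],
    [0.2065, -0.0148, 0],
    [0.2065, -0.0148, 0],
  ],
  spin=[0, 0, 0, 0, 0, 0, 0, 0],
  gripper=[1, 1, 1, 1, 1, 1, 1, 1],
)

```text
time: 2.1
ee_pos: [0.4926, 0.0951, 0.3081]
tcp_rot: [-3.141, -0.0, 1.503]
wrist_force: [0.6, -0.1, -0.2]
gripper_width: 0.0855
```

```bash
cat > snap.py <<'E'
import sys
from workcell import bot
from h import *
n,k,x0,y0,x1,y1=sys.argv[1],sys.argv[2],*map(int,sys.argv[3:])
d=bot.get_image(n); np.savez(n+k+".npz",**d); s=bot.sense()
print(s["ee_pos"].round(4),s["tcp_rot"].round(4),s["wrist_force"].round(1),s["gripper_width"].round(4),s["q"].round(2),s["time"])
i=np.clip(d["img"][y0:y1,x0:x1,::-1]*1.8,0,255).astype('u1'); f=min(800/(x1-x0),600/(y1-y0))
cv2.imwrite(f"pics/{n}{k}.png",cv2.resize(i,None,fx=f,fy=f,interpolation=cv2.INTER_CUBIC))
E
python3 snap.py scene 1 270 70 430 190
```

```text
Traceback (most recent call last):
  File "snap.py", line 6, in <module>
    print(s["ee_pos"].round(4),s["tcp_rot"].round(4),s["wrist_force"].round(1),s["gripper_width"].round(4),s["q"].round(2),s["time"])
                                                                               ^^^^^^^^^^^^^^^^^^^^^^^^
AttributeError: 'float' object has no attribute 'round'
```

```bash
sed -i 's/s\["gripper_width"\].round(4)/s["gripper_width"]/' snap.py; python3 snap.py scene 1 270 70 430 190
```

```text
[0.4933 0.0917 0.308 ] [-3.1410e+00  6.0000e-04  1.4978e+00] [ 0.4 -1.   0.2] 0.08544304723052451 [ 0.38  0.14 -0.7   1.49  0.09  1.55 -0.39] 2.2
```

View pics/scene1.png

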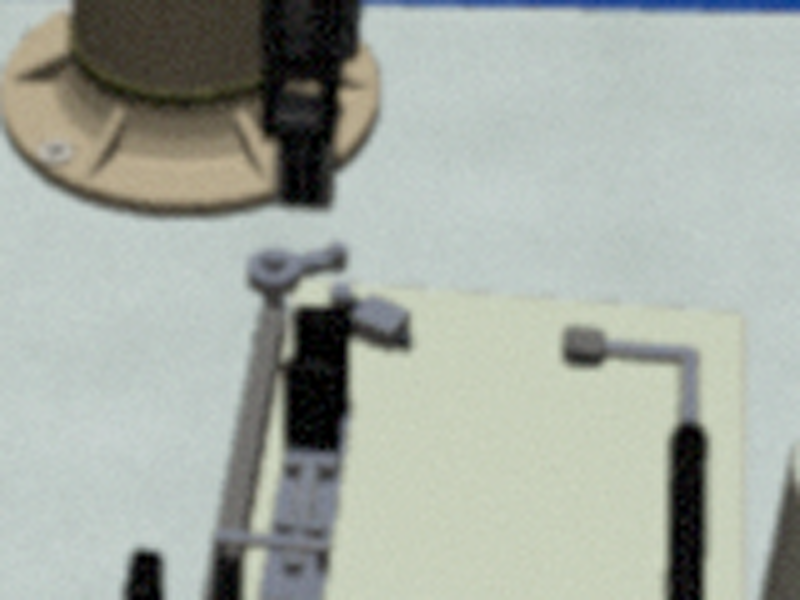

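The fingers are above the roof at px (330,108). The tabs cover px (327–340, 131–160). I'll compare that with the tab corners predicted from the top-view estimate.

```bash
python3 - <<'E'
from h import *
S=load("scene1");T=load("top0")
a=np.radians(86.0);ex=np.array([np.cos(a),np.sin(a)]);ey=np.array([-ex[1],ex[0]])
P=np.array([.493,.0937])
def q(x,y,z): return np.r_[P+ex*x*1e-3+ey*y*1e-3,z]
for n,D in(("scene",S),("top",T)):
    print(n,"rest top corners",[proj(D,q(x,y,.25)).round(1).tolist() for x in(-12,12) for y in(4,14)])
    print(n,"slide top corners",[proj(D,q(x,y,.25)).round(1).tolist() for x in(-12,12) for y in(-29,-19)])
    print(n,"slide base front",[proj(D,q(x,-29,.204)).round(1).tolist() for x in(-12,12)])
np.set_printoptions(linewidth=250)
print(S["img"].mean(2)[128:164,324:344].astype(int))
E
```

```text
scene rest top corners [[328.1, 132.0], [328.6, 128.8], [339.9, 132.9], [340.4, 129.7]]
scene slide top corners [[326.2, 142.9], [326.7, 139.6], [338.3, 143.8], [338.8, 140.5]]
scene slide base front [[326.1, 159.8], [337.8, 160.7]]
top rest top corners [[324.2, 252.8], [323.7, 257.5], [313.1, 251.8], [312.6, 256.5]]
top slide top corners [[325.6, 237.5], [325.1, 242.1], [314.5, 236.5], [314.0, 241.1]]
top slide base front [[325.1, 236.9], [314.6, 235.9]]
[[ 33  31  42  58  72  97 109 111 109 108 110  98  79  70  69  73  87 101 108 105]
 [ 31  35  55  85  96 106 108 110 112 110 107  95  66  52  53  53  62  79  94  91]
 [ 36  35  55  89  99  98  94  96  96  99  94  81  54  33  32  32  37  55  71  76]
 [ 46  43  55  78  83  69  52  50  52  55  55  48  31  18  19  14  31  53  68  74]
 [ 61  59  61  77  65  40  17  10  13  14  17   6   7   4   2  18  41  67  74  76]
 [ 64  59  64  76  56  28  10   5   9  12   9   7  12   6   6  16  41  60  68  72]
 [ 61  59  59  73  58  23   0   6   6  10   7   3   0  12   8   2  29  39  53  61]
 [ 61  57  58  75  61  28   5   0   4   4   9   2   9   0  
[... 1648 characters left out ...]
 1   1  18  52  82 103 111 111 110]
 [105 107  74  31   0   2   1   2   2   3   4   0   0  22  51  80 102 109 111 110]
 [105 107  75  31   7   0  10   0   2   5   0   0   0  15  54  80 101 110 111 110]
 [108 108  79  40  15  11   1   3   3   8   4   7   0  22  58  87 106 108 111 109]
 [108 107  81  49  34  28  27  26  18  18   3  19   9  30  68  87 103 109 110 110]
 [109 107  88  64  55  56  51  49  48  46  45  44  43  44  71  92 107 109 110 110]
 [110 108  90  73  68  70  67  69  68  67  67  65  64  59  75 100 108 110 112 110]
 [112 106  83  67  64  63  67  73  72  64  66  68  65  59  80 102 110 109 110 110]
 [112 106  76  51  43  46  61  70  70  57  49  51  53  54  79  99 111 110 110 110]]
```

The prediction agrees within about 2 mm in both views, so I'll descend around the catch with the jaws open.

>>> send_rows(
  delta_pos=[
    [0, 0.001, 0.015],
    [0, 0.001, 0.03],
    [0, 0.001, 0.045],
    [0, 0.001, 0.06],
    [0, 0.001, 0.075],
    [0, 0.001, 0.088],
    [0, 0.001, 0.094],
    [0, 0.001, 0.095],
  ],
  spin=[0, 0, 0, 0, 0, 0, 0, 0],
  gripper=[1, 1, 1, 1, 1, 1, 1, 1],
)

```text
time: 2.87
ee_pos: [0.4937, 0.0909, 0.212]
tcp_rot: [-3.139, 0.001, 1.496]
wrist_force: [-0.0, 0.6, 0.2]
gripper_width: 0.0854
```

>>> send_rows(
  delta_pos=[
    [0, 0, 0],
    [0, 0, 0],
    [0, 0, 0],
    [0, 0, 0],
    [0, 0, 0],
    [0, 0, 0],
    [0, 0, 0],
    [0, 0, 0],
  ],
  spin=[0, 0, 0, 0, 0, 0, 0, 0],
  gripper=[0.8, 0.7, 0.6, 0.5, 0.45, 0.4, 0.35, 0.3],
  grip_force=20,
)

```text
time: 3.53
ee_pos: [0.4946, 0.0931, 0.2136]
tcp_rot: [3.14, -0.0, 1.499]
wrist_force: [1.3, 0.3, -0.3]
gripper_width: 0.0551
```

>>> send_rows(
  delta_pos=[
    [0, 0, 0],
    [0, 0, 0],
    [0, 0, 0],
    [0, 0, 0],
    [0, 0, 0],
    [0, 0, 0],
    [0, 0, 0],
    [0, 0, 0],
  ],
  spin=[0, 0, 0, 0, 0, 0, 0, 0],
  gripper=[0.22, 0.15, 0.07, 0.0, -0.06, -0.12, -0.16, -0.2],
)

```text
time: 4.2
ee_pos: [0.4942, 0.093, 0.2134]
tcp_rot: [3.141, -0.0, 1.499]
wrist_force: [4.1, 0.1, 2.6]
gripper_width: 0.0344
```

>>> send_rows(
  delta_pos=[
    [0, 0, 0],
    [0, 0, 0],
    [0, 0, 0],
    [0, 0, 0],
    [0, 0, 0],
    [0, 0, 0],
    [0, 0, 0],
    [0, 0, 0],
  ],
  spin=[0, 0, 0, 0, 0, 0, 0, 0],
  gripper=[-0.24, -0.27, -0.3, -0.33, -0.36, -0.39, -0.42, -0.45],
)

```text
time: 4.87
ee_pos: [0.4944, 0.093, 0.2136]
tcp_rot: [3.141, -0.0, 1.499]
wrist_force: [4.9, -0.2, 4.8]
gripper_width: 0.0264
```

>>> send_rows(
  delta_pos=[
    [0, 0, 0],
    [0, 0, 0],
    [0, 0, 0],
    [0, 0, 0],
    [0, 0, 0],
    [0, 0, 0],
    [0, 0, 0],
    [0, 0, 0],
  ],
  spin=[0, 0, 0, 0, 0, 0, 0, 0],
  gripper=[-0.48, -0.5, -0.53, -0.56, -0.6, -0.6, -0.6, -0.6],
)

```text
time: 5.53
ee_pos: [0.4944, 0.093, 0.2136]
tcp_rot: [3.141, -0.0, 1.499]
wrist_force: [3.8, -0.1, 5.1]
gripper_width: 0.0264
```

```bash
python3 snap.py scene 2 290 90 390 165
```

```text
[0.4944 0.093  0.2136] [ 3.1408e+00 -1.0000e-04  1.4989e+00] [ 3.4 -1.8  4.2] 0.026146778483211765 [ 0.37  0.17 -0.7   1.66  0.11  1.34 -0.42] 5.5833
```

View pics/scene2.png

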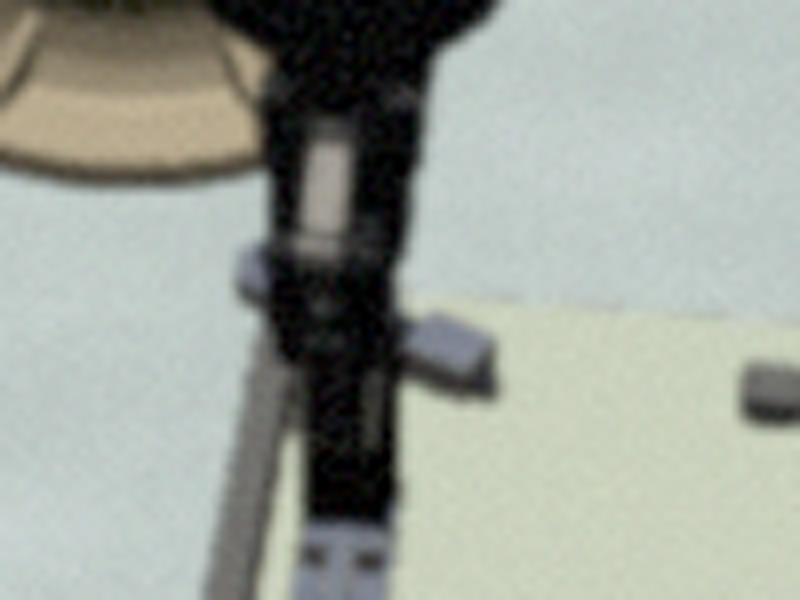

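The fingers are closed on the tabs, and the black stack now ends at row ≈155 instead of 160. That is the 15 mm of travel, so the bolt is fully drawn. I'll open and then rise.

>>> send_rows(
  delta_pos=[
    [0, 0, 0],
    [0, 0, 0],
    [0, 0, 0],
    [0, 0, 0],
    [0, 0, 0],
    [0, 0, -0.01],
    [0, 0, -0.025],
    [0, 0, -0.045],
  ],
  spin=[0, 0, 0, 0, 0, 0, 0, 0],
  gripper=[0.0, 0.3, 0.6, 0.8, 1, 1, 1, 1],
)

```text
time: 6.25
ee_pos: [0.4933, 0.0929, 0.2584]
tcp_rot: [-3.139, 0.0, 1.499]
wrist_force: [0.2, 0.6, 0.0]
gripper_width: 0.0854
```

>>> send_rows(
  delta_pos=[
    [0, 0, -0.03],
    [0, 0.01, -0.055],
    [-0.01, 0.03, -0.055],
    [-0.02, 0.05, -0.055],
    [-0.025, 0.075, -0.055],
    [-0.03, 0.1, -0.055],
    [-0.035, 0.12, -0.055],
    [-0.041, 0.139, -0.055],
  ],
  spin=[-6, -13, -20, -27, -34, -41, -48, -55],
  gripper=[1, 1, 1, 1, 1, 1, 1, 1],
)

```text
time: 6.92
ee_pos: [0.6308, 0.0416, 0.3136]
tcp_rot: [3.141, -0.001, 2.464]
wrist_force: [-0.1, 0.5, -0.2]
gripper_width: 0.085
```

>>> send_rows(
  delta_pos=[
    [0, 0, 0],
    [0, 0, 0],
    [0, 0, 0],
    [0, 0, 0],
    [0, 0, 0],
    [0, 0, 0],
    [0, 0, 0],
    [0, 0, 0],
  ],
  spin=[-6, -12, -19, -26, -32, -35, -35, -35],
  gripper=[1, 1, 1, 1, 1, 1, 1, 1],
)

```text
time: 7.58
ee_pos: [0.6298, 0.042, 0.3138]
tcp_rot: [3.141, 0.0, 3.068]
wrist_force: [-0.8, 0.2, -0.0]
gripper_width: 0.0856
```

```bash
python3 snap.py scene 3 270 60 430 180
```

```text
[0.6298 0.0421 0.3137] [3.1413e+00 1.0000e-04 3.0674e+00] [ 0.1 -0.2  0. ] 0.08514384046308975 [ 0.41  0.5  -0.87  1.11  0.38  1.68  1.14] 7.6333
```

View pics/scene3.png

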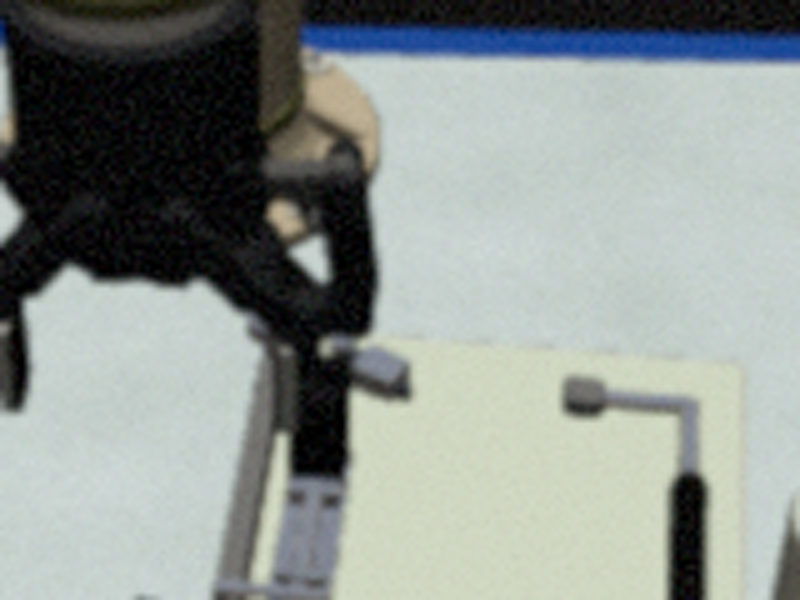

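The catch stays squeezed after release (stack end still at row ≈155). Descending on the handle.

>>> send_rows(
  delta_pos=[
    [0, 0, 0.015],
    [0, 0, 0.03],
    [0, 0, 0.045],
    [0, 0, 0.06],
    [0, 0, 0.075],
    [0, 0, 0.09],
    [0, 0, 0.1],
    [0, 0, 0.102],
  ],
  spin=[0, 0, 0, 0, 0, 0, 0, 0],
  gripper=[1, 1, 1, 1, 1, 1, 1, 0.9],
)

```text
time: 8.3
ee_pos: [0.629, 0.0417, 0.2094]
tcp_rot: [-3.141, -0.003, 3.069]
wrist_force: [1.0, 0.4, 0.2]
gripper_width: 0.0809
```

>>> send_rows(
  delta_pos=[
    [0, 0, 0],
    [0, 0, 0],
    [0, 0, 0],
    [0, 0, 0],
    [0, 0, 0],
    [0, 0, 0],
    [0, 0, 0],
    [0, 0, 0],
  ],
  spin=[0, 0, 0, 0, 0, 0, 0, 0],
  gripper=[0.75, 0.6, 0.5, 0.4, 0.3, 0.22, 0.14, 0.08],
  grip_force=20,
)

```text
time: 8.97
ee_pos: [0.6301, 0.0439, 0.212]
tcp_rot: [3.139, 0.001, 3.071]
wrist_force: [0.4, 5.0, 0.3]
gripper_width: 0.0463
```

>>> send_rows(
  delta_pos=[
    [0, 0, 0],
    [0, 0, 0],
    [0, 0, 0],
    [0, 0, 0],
    [0, 0, 0],
    [0, 0, 0],
    [0, 0, 0],
    [0, 0, 0],
  ],
  spin=[0, 0, 0, 0, 0, 0, 0, 0],
  gripper=[0.02, -0.04, -0.1, -0.14, -0.17, -0.2, -0.23, -0.26],
)

```text
time: 9.63
ee_pos: [0.6302, 0.0426, 0.2129]
tcp_rot: [3.141, 0.002, 3.07]
wrist_force: [-1.4, 2.6, 8.1]
gripper_width: 0.0317
```

>>> send_rows(
  delta_pos=[
    [0, 0, 0],
    [0, 0, 0],
    [0, 0, 0],
    [0, 0, 0],
    [0, 0, 0],
    [0, 0, 0],
    [0, 0, 0],
    [0, 0, 0],
  ],
  spin=[0, 0, 0, 0, 0, 0, 0, 0],
  gripper=[-0.29, -0.32, -0.36, -0.4, -0.45, -0.5, -0.5, -0.5],
)

```text
time: 10.3
ee_pos: [0.6304, 0.0427, 0.2131]
tcp_rot: [3.141, 0.002, 3.07]
wrist_force: [-1.4, 1.1, 9.6]
gripper_width: 0.0289
```

>>> send_rows(
  delta_pos=[
    [0.0003, -0.0049, 0],
    [0.0007, -0.0099, 0],
    [0.0012, -0.0148, 0],
    [0.0018, -0.0197, 0],
    [0.0026, -0.0246, 0],
    [0.0034, -0.0295, 0],
    [0.0043, -0.0344, 0],
    [0.0054, -0.0392, 0],
  ],
  spin=[1.25, 2.5, 3.75, 5, 6.25, 7.5, 8.75, 10],
  gripper=[-0.5, -0.5, -0.5, -0.5, -0.5, -0.5, -0.5, -0.5],
)

```text
time: 10.97
ee_pos: [0.622, 0.004, 0.2131]
tcp_rot: [3.141, 0.002, 2.895]
wrist_force: [-2.9, 1.7, 8.6]
gripper_width: 0.0286
```

>>> send_rows(
  delta_pos=[
    [0.0007, -0.0099, 0],
    [0.0018, -0.0197, 0],
    [0.0034, -0.0295, 0],
    [0.0054, -0.0392, 0],
    [0.0078, -0.0488, 0],
    [0.0106, -0.0583, 0],
    [0.0138, -0.0677, 0],
    [0.0175, -0.0769, 0],
  ],
  spin=[2.5, 5, 7.5, 10, 12.5, 15, 17.5, 20],
  gripper=[-0.5, -0.5, -0.5, -0.5, -0.5, -0.5, -0.5, -0.5],
)

```text
time: 11.63
ee_pos: [0.5861, -0.0659, 0.2131]
tcp_rot: [3.14, 0.001, 2.545]
wrist_force: [-3.6, 3.5, 9.6]
gripper_width: 0.0288
```

```bash
python3 snap.py top 4 230 150 430 300
```

```text
[ 0.5848 -0.0675  0.2131] [3.1414e+00 1.0000e-04 2.5402e+00] [-6.9  6.2 13.5] 0.028389218312903298 [ 0.63  0.4  -0.77  1.44  0.28  1.41  0.83] 11.6833
```

View pics/top4.png

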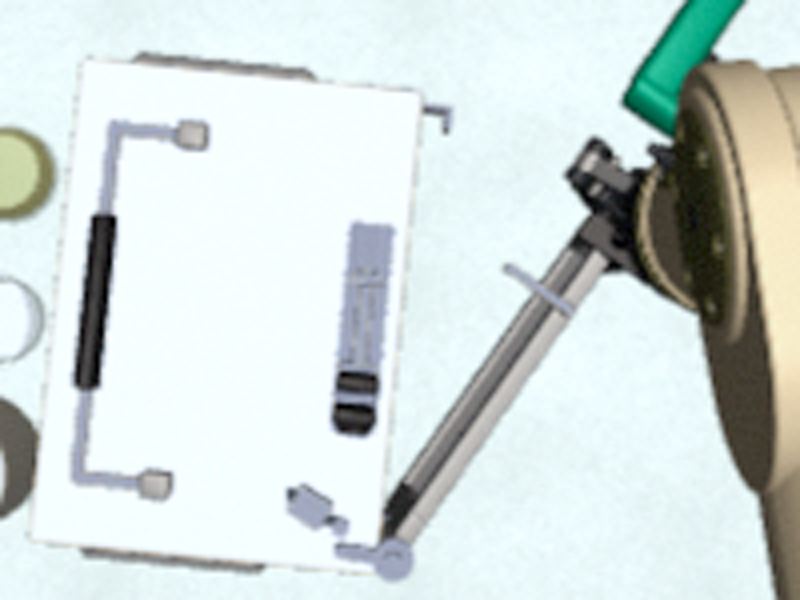

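The door is at about 30–35° and free, and both catch tabs sit together at px (319,248), so the bolt is still drawn. The radial force points toward the hinge, so I'll trim the path about 2 mm inward.

>>> send_rows(
  delta_pos=[
    [0.001, -0.0079, 0],
    [0.0023, -0.0158, 0],
    [0.0039, -0.0236, -0.0005],
    [0.0057, -0.0315, -0.001],
    [0.0074, -0.0392, -0.001],
    [0.0093, -0.0469, -0.001],
    [0.0114, -0.0545, -0.001],
    [0.0138, -0.0621, -0.001],
  ],
  spin=[2, 4, 6, 8, 10, 12, 14, 16],
  gripper=[-0.5, -0.5, -0.5, -0.5, -0.5, -0.5, -0.5, -0.5],
)

```text
time: 12.35
ee_pos: [0.5407, -0.1107, 0.2132]
tcp_rot: [3.139, 0.002, 2.264]
wrist_force: [6.1, 0.7, 5.0]
gripper_width: 0.0287
```

>>> send_rows(
  delta_pos=[
    [0.0005, -0.0079, 0],
    [0.0013, -0.0158, 0],
    [0.0024, -0.0236, 0],
    [0.0037, -0.0315, 0],
    [0.0054, -0.0392, 0],
    [0.0073, -0.0469, 0],
    [0.0094, -0.0545, 0],
    [0.0118, -0.0621, 0],
  ],
  spin=[2, 4, 6, 8, 10, 12, 14, 16],
  gripper=[-0.5, -0.5, -0.5, -0.5, -0.5, -0.5, -0.5, -0.5],
)

```text
time: 13.02
ee_pos: [0.4843, -0.1417, 0.2131]
tcp_rot: [3.141, 0.001, 1.984]
wrist_force: [1.0, -0.6, 7.9]
gripper_width: 0.0288
```

>>> send_rows(
  delta_pos=[
    [0.0005, -0.0079, 0],
    [0.0013, -0.0158, 0],
    [0.0024, -0.0236, 0],
    [0.0037, -0.0315, 0],
    [0.0054, -0.0392, 0],
    [0.0054, -0.0392, 0],
    [0.0054, -0.0392, 0],
    [0.0054, -0.0392, 0],
  ],
  spin=[2, 4, 6, 8, 10, 10, 10, 10],
  gripper=[-0.5, -0.5, -0.5, -0.5, -0.5, -0.5, -0.5, -0.5],
)

```text
time: 13.68
ee_pos: [0.4466, -0.1523, 0.2131]
tcp_rot: [3.14, 0.001, 1.812]
wrist_force: [1.7, -0.1, 6.6]
gripper_width: 0.0288
```

```bash
python3 snap.py top 5 230 150 470 330
```

```text
[ 0.4467 -0.1522  0.2131] [3.1402e+00 7.0000e-04 1.8120e+00] [ 2.8 -0.1  7.1] 0.028487746777112032 [ 0.87  0.09 -0.64  1.74  0.05  1.33  0.46] 13.7333
```

View pics/top5.png

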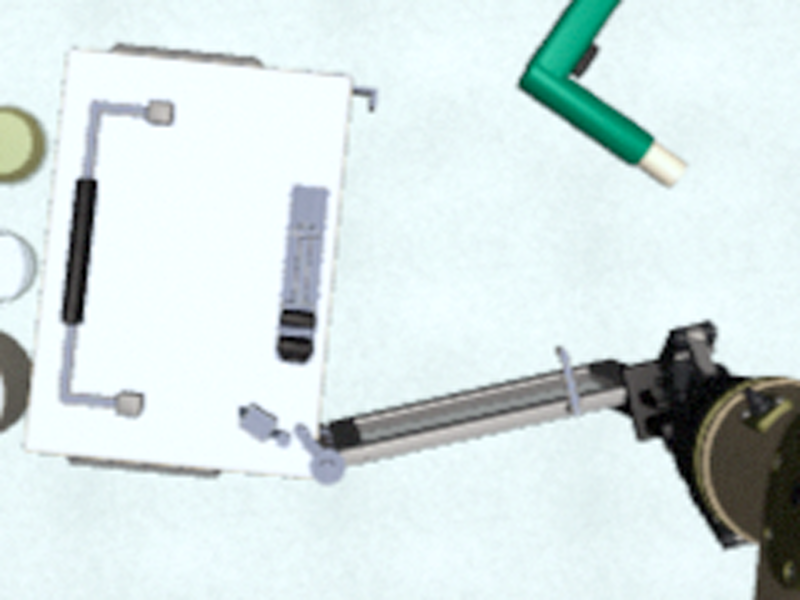

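The door is at ~72° and tracking the tool (1.26 rad, past the check). The arm still has joint margin, so I'll continue to square.

>>> send_rows(
  delta_pos=[
    [0.0005, -0.0079, 0],
    [0.0013, -0.0158, 0],
    [0.0024, -0.0236, 0],
    [0.0037, -0.0315, 0],
    [0.0054, -0.0392, 0],
    [0.0073, -0.0469, 0],
    [0.0094, -0.0545, 0],
    [0.0118, -0.0621, 0],
  ],
  spin=[2, 4, 6, 8, 10, 12, 14, 16],
  gripper=[-0.5, -0.5, -0.5, -0.5, -0.5, -0.5, -0.5, -0.5],
)

```text
time: 14.4
ee_pos: [0.3834, -0.1553, 0.213]
tcp_rot: [3.14, -0.0, 1.531]
wrist_force: [2.0, 2.1, 7.7]
gripper_width: 0.0285
```

```bash
python3 -c "
from workcell import bot
print(bot.sense())"
```

```text
{'time': 14.4, 'q': array([ 0.93492268, -0.06547821, -0.58986373,  1.86962849, -0.03819457,
        1.32491316,  0.31593829]), 'qd': array([ 0.08481792, -0.23851458,  0.07388722,  0.19084937, -0.13518132,
        0.0105247 , -0.2185695 ]), 'tau': array([  0.49155202, -23.00118327,   1.90050513, -33.18957925,
         1.13119707,   0.54355418,   0.41281041]), 'ee_pos': array([ 0.38344411, -0.15533365,  0.21303913]), 'tcp_rot': array([ 3.13981682e+00, -1.10164693e-04,  1.53144420e+00]), 'wrist_force': array([1.97426615, 2.08170889, 7.69048794]), 'wrist_torque': array([ 0.43115076, -0.507805  ,  0.05490157]), 'gripper_width': 0.02850900775841936}
```

>>> send_rows(
  delta_pos=[
    [0.0002, -0.003, 0],
    [0.0004, -0.006, 0],
    [0.0004, -0.006, 0],
    [0.0004, -0.006, 0],
    [0.0004, -0.006, 0],
    [0.0004, -0.006, 0],
    [0.0004, -0.006, 0],
    [0.0004, -0.006, 0],
  ],
  spin=[0.8, 1.5, 1.5, 1.5, 1.5, 1.5, 1.5, 1.5],
  gripper=[-0.5, -0.5, -0.5, -0.5, -0.5, -0.5, -0.5, -0.5],
)

```text
time: 15.07
ee_pos: [0.3779, -0.1548, 0.213]
tcp_rot: [3.14, -0.0, 1.507]
wrist_force: [2.1, 0.7, 8.1]
gripper_width: 0.0285
```

```bash
python3 snap.py top 6 190 130 470 340
```

```text
[ 0.3778 -0.1547  0.213 ] [ 3.1398e+00 -1.0000e-04  1.5070e+00] [2.5 1.1 7.2] 0.028656035952757647 [ 0.94 -0.08 -0.59  1.88 -0.05  1.33  0.3 ] 15.1167
```

View pics/top6.png

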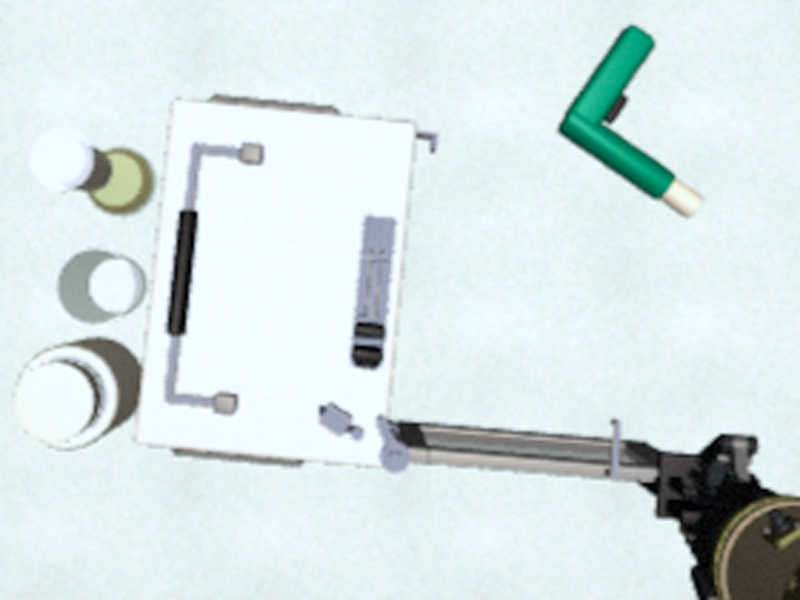

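The door is square to the front, from the hinge at px ≈(328,290) to the handle at ≈(430,297). The tabs are still together at px ≈(319,250), and the bystanders are unmoved. Handing in.

```bash
python3 -c "
from workcell import bot
print(bot.hand_in())"
```

```text
the job is handed in; nothing more can be done
None
```

The door is open and square to the carrier's front, with its handle still squeezed in the gripper, and I have handed the job in (15.1 s on the clock).

- **Safety catch:** I squeezed it with a 20 N grip until the fingers stalled at 26.4 mm. The tab had moved the full 15 mm in the image and stayed there after I let go.
- **Door:** I squeezed the handle at 20 N and swung the door past its check to about 89.5° (1.56 rad), judged from the tool's turn. The last picture shows it square.
- **Last checks:** The finger opening on the handle held steady at 28.5–28.7 mm. Wrist forces stayed below about 17 N in every reading. The catch tabs were still together, and the glassware, bottle and pipette controller were standing where they were.
- **Disagreements:**
  - Both finger openings read about 1.5 mm less than the nominal 28 and 30 mm. I put that down to how the pads sit, with both tabs fully squeezed.
  - The top view and the handle position placed the hinge about 3 mm apart, so I trimmed the swing 2 mm inward part-way when the radial force rose.

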